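Pry open the gauge case and read the gauge under the magnifier

TASK

Lever up the stuck lid of the plywood gauge case with the flat screwdriver, its blade in the pry slot, open the lid all the way back and lay the screwdriver down on the bench. Then take out the aluminium gauge and hold its marked end, the end with the small corner notch, label up and level, centred close under the lens of the bench magnifier without touching it. Finish while holding the gauge there; leave the other things on the bench where they lie.

Things in the scene. Friction and masses are not known exactly. Their poses are not given: they have to be found in the camera images.
- case: fixed square plywood case (its lid counts as part of it), 152 x 152 mm, walls 34 mm high and 6 mm thick, inner floor 5 mm above the bench. Origin: centre of its underside. The lid hinges at its +x side; the pry slot is in its -x wall, which faces left (world +y) give or take 20 degrees.
- case_slot (a point): centre of the mouth of the pry slot, in the outer face of the case's -x wall, 27.5 mm above the bench. The slot is an opening 60 mm wide and 13 mm high, straight through the 6 mm wall; the flat underside of the lid is its upper edge. Axes as the case: a blade goes in along +x, level.
- case_lid (a joint): angle of the lid: 0 shut, 1.9 rad fully open (leaning back over the hinge). The hinge is stiff (about 0.12 N m) and the lid stays where it is left. The hinge line runs along the case's y, 76 mm from its centre towards +x, 34 mm above the bench.
- lid_edge (a point): middle of the free front edge of the lid, on its underside, 152 mm from the hinge line. The lid is a plain plywood board 152 x 152 x 6 mm, flush with the case all round, no handle, 120 g; its own +x runs from the edge to the hinge.
- driver_grip (a point): flat-blade screwdriver, 179 mm long, lying on the bench; the point is inside the handle, 13.5 mm above the bench. +x points to the blade tip, 119 mm from this point (to 5 mm sideways; the tool rests rolled on its fluted handle, so its z axis leans about 25 degrees). Handle 26 mm thick and 75 mm long (from 59 mm behind to 16 mm ahead of this point), shaft 6.4 mm thick; as it lies the shaft slopes, its axis 11 mm above the bench at the handle and 4 mm at the tip. 90 g.
- gauge_mid (a point): aluminium setup gauge, a flat bar 100 x 28 x 8 mm, lying label face up on the floor of the case at any angle. Point: its centre, half-way up. +x points to the marked end, +z out of the label face. The marked end has a square notch 10 x 9 mm in its corner at +x +y; the other end is plain with square corners.
- gauge_label (a point): centre of the ground matt label field with graduation lines, on the label face 31 mm from the gauge's centre towards the notched end. Axes as the gauge.
- gauge: the same gauge; origin in the middle of its underside.
- lens (a point): centre of the magnifier's round lens, level, 160 mm above the bench, in a ring of 73 mm outside diameter and 9 mm thickness; nothing stands under it. Its boom leaves the ring to a post 130 mm away along this frame's +x (to the far left); from the robot's side and the right the lens is free.
- magnifier: fixed bench magnifier; round base 104 mm across. Origin: centre of the base's underside; the lens is 130 mm along its -x.
- driver: the same screwdriver; origin under its middle, +x to the tip.
- pencil: flat carpenter's pencil 150 x 14 x 7 mm, a bystander; origin at its middle, underside.
- wrench: combination wrench 159 x 27 x 8 mm, a bystander; origin at its middle, underside.
- bolt: hex bolt 58 x 19 mm lying on its side, a bystander; origin at its middle, underside.
- sander: cork sanding block 105 x 64 x 32 mm, a bystander; origin at its middle, underside.
- offcut: pine offcut 40 x 120 x 19 mm, a bystander; origin at its middle, underside.
- chalk: small carton 34 x 62 x 18 mm, a bystander; origin at its middle, underside.

How it is judged:
On the way, in this order (a step that is already met when the one before it is completed fails the run):
1. the lid has been levered up with the screwdriver (15 degrees or more, the screwdriver bearing on it) (value of joint case_lid above 0.26 rad and contact force between driver and case above 0.1 N), for 0.05 s.
2. the lid stands open, past upright (value of joint case_lid above 1.65 rad), for 0.2 s.
3. the gauge is lifted clear of the case, the screwdriver lying on the bench (height (world z) of gauge_mid above 0.06 m and height (world z) of driver_grip below 0.03 m), for 0.2 s.
At the end, for the whole second after the job is handed in: Gauge held still in the fingers, label centre within 14 mm of the lens axis and 10 to 75 mm below the lens, label up, level within 15 degrees; nothing touches the magnifier; lid still open (over 1.6 rad); screwdriver at rest on the bench, off the case (horizontal distance between gauge_label and lens below 0.014 m and z of gauge_label in the frame of lens between -0.075 and -0.01 m and angle between gauge's own z axis and vertical below 0.26 rad and contact force between the fingers and gauge above 1 N and contact force between magnifier and anything else below 0.2 N and linear speed of each of gauge, driver below 0.02 m/s and value of joint case_lid above 1.6 rad and height (world z) of driver_grip below 0.03 m and contact force between driver and case below 0.1 N); the arm keeps its last pose, push and grip.
It fails at once if the magnifier is struck (contact force between magnifier and anything else above 3 N).
It fails at once if a bystander is shifted more than 30 mm (distance of any of pencil, wrench, bolt, sander, offcut, chalk from where it was at the start of the episode above 0.03 m).
It also fails if it takes over 59 s, if anything falls off the work surface, if the arm or the gripper's body presses on something with over 40 N, if the wrist force passes 120 N, or if a joint passes its speed limit or range.

ROBOT

A 6-joint arm with a two-finger parallel gripper is mounted at the origin on a cart in front of the work surface, level with it; the furniture and walls round the work are solid. World frame = base frame: x ahead of the robot, y to its left, z up, the work surface at z = 0. Lengths are in m, angles in rad, forces in N, time in s.
With the tool pointing down it reaches from about 0.275 to 0.875 m from the base axis. Payload 12.5 kg.
Tool frame: the origin (TCP) lies at the very end of the fingers, on their centre line; the grasp point (between the pads) lies 19 mm behind it; z points along the fingers, y is the line along which they close (so a half turn about z gives the same grasp; the last joint's range is limited). The gripper opens to 85 mm and grips with 20 to 120 N. Pads are 22 mm wide; open, the fingers measure 114 mm over their backs; the gripper's body (76 mm by 85 mm) begins 54 mm behind the grasp point. The pads swing forward as they close: fully open they stand 13 mm farther back than shut.
Start: joints at [1.131, 0.351, 1.652, -0, 1.139, -0.085], TCP at [0.191, 0.516, 0.231] pointing down, gripper open.
Joint ranges: [-2.75, 2.75], [-0.79, 2.1], [0.01, 2.65], [-1.57, 4.71], [0.07, 3.14], [-2.87, 2.87]. Speed limits (rad/s): [2.22, 2.22, 2.79, 3.14, 3.14, 3.14].

INTERFACE

Orientations are given as a unit quaternion [x, y, z, w].
In Python, from station import robot gives the robot as it stands. The module is installed in compiled form; this text tells all that it offers.
- The arm moves only by the tool send_rows, never from a script. Its argument "series" is a list of rows, each an object with "claw": the closure, from 0 (fully open) to 1 (shut); "slide": the shift along the tool's x, y, z in mm, a list of three; "twist": the turn about the tool's z in rad. In form: [{"claw": claw, "slide": [dx, dy, dz], "twist": twist}, ...]. A call has 1 to 8 rows; each row shifts and turns the commanded pose from where the row before left it, along the tool's axes as they then stand; what a row does not reach is not made up. A row lasts 1/12 s, in which the tool goes at most 41.7 mm and 7.16 degrees, less where a joint would pass 70% of its speed; a pose out of reach is approached as far as the arm can. A call with a gripper value outside its range is refused whole. The fingers move at their own pace and stop on an object; the grip force is fixed at half the most. Time passes only in rows, so rows that do not move let the fingers close. It gives the time, the measured TCP pose, the force, the opening and the grip force at its end, in the units of the state.
- robot.sense(): the state, without advancing time (a new reading comes with each control period).
- robot.get_image(name): name is "side" or "top"; returns (picture, depth): 400x640x3 uint8, red, green, blue; 400x640 float32, m along the optical axis (not along the pixel's ray), 0 where there is no reading.
- robot.camera_params(name): a dict with "camera_matrix" (3x3 intrinsics, pixels), "rvec" (rotation vector, rad) and "tvec" (3), from world to camera coordinates, as OpenCV has them. Camera axes: x right, y down, z forward; pixel columns grow to the right and rows downward; lengths in m; the calibration is good to about 2 mm. A picture is of the moment at which its call begins. camera_params takes no time and is no camera call.
- robot.sign_off(): hands the job in; it is judged then, once.
The state is a dict: "time": time; "joint_positions": joint angles; "dq": joint speeds; "effort": joint torques, N m; "position": TCP position; "tcp_rot": TCP orientation; "contact_force": force on the tool from outside, world axes, zero at the start; "ft_torque": the same for the moment, N m; "finger_gap": opening from 0.0 (shut) to 1.0 (fully open); "gripper_force": force on a finger pad.
Only numpy, scipy, OpenCV 4.12 (cv2) and the standard library are available. Lean on these libraries where they do the work, as an engineer would, in place of code of your own. Each camera call takes 0.05 s, during which the arm holds its last target. There are 200 camera calls.

## Working session

There is one attempt and no reset: what is moved stays moved. The work goes in short steps, Python scripts to look and compute and a tool call to move; the robot and the scene stay as the last step left them, time stands still between calls to the robot, and variables do not carry over. Pictures are saved under pics/ and viewed, at most 10 in all, crops included, and the job is handed in when it is done.

Besides the shell and the picture viewer there is one more tool, called after ">>>" as a command line: name --argument value ..., lists and objects as JSON in quotes. send_rows: Moves the arm, as the interface text tells. Its arguments: {"type":"object","properties":{"series":{"type":"array","items":{"type":"object","properties":{"claw":{"type":"number"},"slide":{"type":"array","items":{"type":"number"}},"twist":{"type":"number"}}}}},"required":["series"]}

```bash
mkdir -p pics; ls; cat > h.py <<'E'
import numpy as np, cv2
from scipy.spatial.transform import Rotation as R
from station import robot
def cam(n):
    p=robot.camera_params(n); K=np.array(p["camera_matrix"],float); Rm=cv2.Rodrigues(np.array(p["rvec"],float))[0]; t=np.array(p["tvec"],float).ravel()
    return K,Rm,t
def pts(n,depth):
    "world point for each pixel"
    K,Rm,t=cam(n); h,w=depth.shape; v,u=np.mgrid[:h,:w]
    c=np.stack([(u-K[0,2])/K[0,0]*depth,(v-K[1,2])/K[1,1]*depth,depth],-1)
    return (c-t)@Rm
def ray(n,u,v,z):
    K,Rm,t=cam(n); d=Rm.T@np.linalg.solve(K,[u,v,1]); o=-Rm.T@t
    return o+d*(z-o[2])/d[2]
def proj(n,P):
    K,Rm,t=cam(n); c=np.atleast_2d(P)@Rm.T+t; c=c@K.T; return c[:,:2]/c[:,2:]
def shot(n,f=None):
    im,d=robot.get_image(n)
    if f: cv2.imwrite("pics/"+f,im[:,:,::-1])
    return im,d
E
python3 - <<'E'
from h import *
for n in("side","top"):
    im,d=shot(n,n+"0.png"); np.savez("pics/"+n+"0.npz",im=im,d=d)
    K,Rm,t=cam(n); print(n,K.round(1).tolist(),(-Rm.T@t).round(3),Rm[2].round(3))
s=robot.sense(); print({k:np.round(v,3).tolist() for k,v in s.items()})
E
```

```text
pics
side [[420.5, 0.0, 328.6], [0.0, 420.5, 200.1], [0.0, 0.0, 1.0]] [0.186 1.379 0.635] [ 0.277 -0.893 -0.356]
top [[438.7, 0.0, 320.3], [0.0, 438.7, 200.6], [0.0, 0.0, 1.0]] [0.327 0.128 1.31 ] [ 0.181 -0.011 -0.983]
{'time': 0.1, 'joint_positions': [1.131, 0.351, 1.652, -0.0, 1.139, -0.085], 'dq': [0.001, -0.004, -0.001, 0.001, 0.002, 0.002], 'effort': [-0.0, -50.684, -29.187, -0.0, 0.003, 0.0], 'position': [0.191, 0.515, 0.231], 'tcp_rot': [0.176, 0.984, -0.001, -0.0], 'contact_force': [0.45, -1.025, 0.438], 'ft_torque': [-0.011, -0.008, -0.023], 'gripper_force': 0.0, 'finger_gap': 1.004}
```

View pics/top0.png

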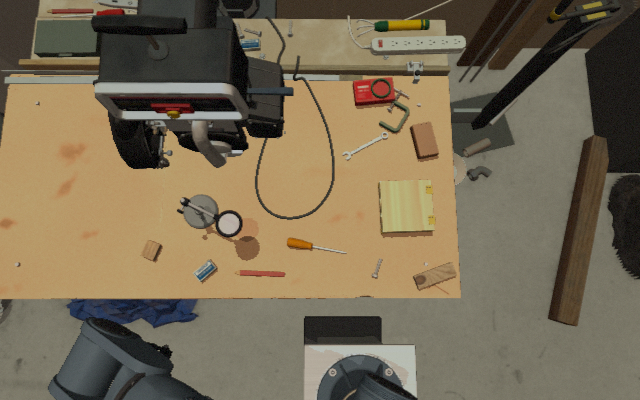

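View pics/side0.png

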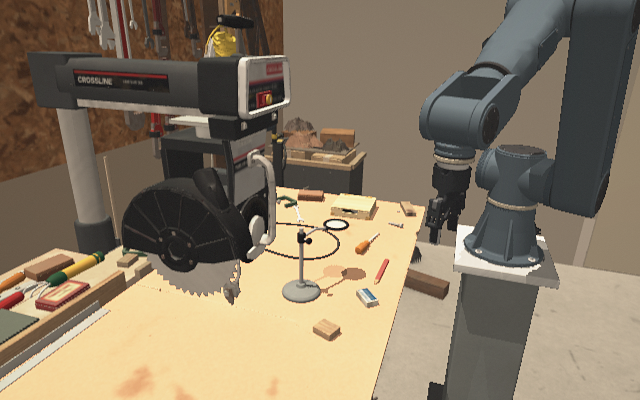

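Top view: case at about (406,206) with its hinges on the right, screwdriver at (316,246) with handle left and tip right, lens ring at (229,223), magnifier base at (200,212). Side view: arm at right, clear of the work. Now I'll measure.

```bash
python3 - <<'E'
from h import *
f=np.load("pics/top0.npz"); im,d=f["im"],f["d"]; P=pts("top",d); Z=P[...,2]
hsv=cv2.cvtColor(im,cv2.COLOR_RGB2HSV)
def box(u0,v0,u1,v1):
    m=np.zeros(Z.shape,bool); m[v0:v1,u0:u1]=1; return m
def rect(m,name,z=None):
    n,l,st,c=cv2.connectedComponentsWithStats(m.astype(np.uint8)); i=1+st[1:,4].argmax(); m=l==i
    v,u=np.nonzero(m)
    Q=P[m] if z is None else np.array([ray("top",a,b,z) for a,b in zip(u,v)])
    r=cv2.minAreaRect((Q[:,:2]*1000).astype(np.float32))
    print(name,m.sum(),"z",np.percentile(Q[:,2],[5,50,95]).round(4),"rect",np.round(r[0],1),np.round(r[1],1),round(r[2],1))
    return m
print("bench z",np.median(Z[box(360,240,420,255)]), np.median(Z[box(280,225,340,235)]))
B=box(365,165,450,245); rect(B&(Z>.030)&(Z<.06),"case")
B=box(365,165,450,245); m=B&(Z>.030)&(Z<.06)
v,u=np.nonzero(m); c=cv2.minAreaRect(np.stack([u,v],1).astype(np.float32)); 
print(cv2.boxPoints(c).round(1).tolist(),[ray("top",a,b,.04)[:2].round(4).tolist() for a,b in cv2.boxPoints(c)])
# driver
B=box(275,230,360,262)
h=hsv[...,0];s=hsv[...,1]; hd=B&(h<14)&(s>200)
print("bench hsv",hsv[230,300],"handle",hsv[243,297],"shaft",hsv[250,330], "lens ring",hsv[213,221])
rect(B&(Z>.012),"drv z>12mm"); rect(hd,"handle",.0135)
sh=B&(s<110)
rect(sh,"shaft",.006)
v,u=np.nonzero(sh); print("shaft ends",u.min(),v[u.argmin()],u.max(),v[u.argmax()])
# lens
B=box(205,200,255,245); m=rect(B&(Z>.145)&(Z<.18),"lens")
dk=B&(hsv[...,2]<70); rect(dk,"ring dark",.16)
cs,_=cv2.findContours(dk.astype(np.uint8),cv2.RETR_EXTERNAL,cv2.CHAIN_APPROX_NONE); k=max(cs,key=cv2.contourArea); e=cv2.fitEllipse(k); print(e, ray("top",*e[0],.1645))
big=cv2.resize(im[170:275,180:440],None,fx=3,fy=3,interpolation=cv2.INTER_CUBIC); cv2.imwrite("pics/crop.png",big[:,:,::-1])
E
```

```text
bench z 0.0003953726667911218 0.001100496293284881
case 2659 z [0.0361 0.0405 0.0447] rect [ 548.4 -143.3] [152.6 157.3] 2.0
[[379.0, 181.10000610351562], [432.8999938964844, 178.39999389648438], [435.3999938964844, 229.89999389648438], [381.5, 232.60000610351562]] [[0.6204, -0.0613], [0.6288, -0.2224], [0.4746, -0.2225], [0.4667, -0.0648]]
bench hsv [ 18 114 184] handle [ 17 243 177] shaft [ 20  42 156] lens ring [ 9 71 47]
drv z>12mm 209 z [0.0145 0.0227 0.0284] rect [437.4 172.9] [76.9 26.2] 80.1
handle 1 z [0.0135 0.0135 0.0135] rect [424.1 167. ] [0. 0.] 0.0
shaft 180 z [0.006 0.006 0.006] rect [415.2  84.7] [109.1  40.5] 81.8
shaft ends 275 231 359 241
lens 646 z [0.16   0.1639 0.1688] rect [478.2 368.3] [69.8 95.9] 1.8
ring dark 214 z [0.16 0.16 0.16] rect [478.6 356.7] [71.1 69.1] 18.7
((227.64706420898438, 223.10446166992188), (25.38111114501953, 28.012968063354492), 115.62494659423828) [0.47810446 0.3578625  0.1645    ]
```

View pics/crop.png

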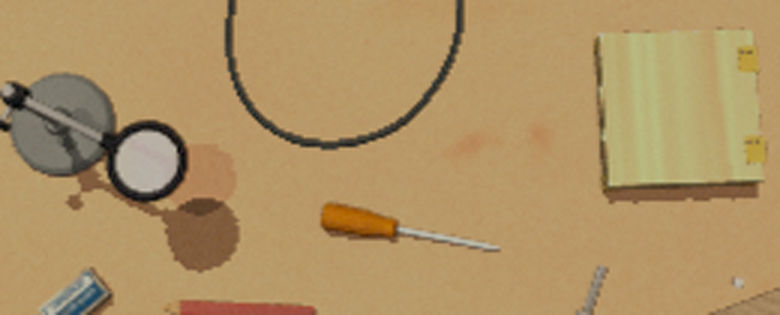

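The crop shows the handle rear at (322,217), tip at (497,249), the case's slot edge on the left and hinges on the right, and the lens centre at (147,160) with its boom going up-left. Next come refined numbers and the moves in tool axes.

```bash
cat >> h.py <<'E'
def go(target,ax=None,cur=None):
    """slide (tool axes, mm) to world target and twist (deg) so that tool x has heading ax (deg), taken mod 180"""
    s=robot.sense(); Rt=R.from_quat(s["tcp_rot"]).as_matrix(); d=Rt.T@(np.array(target)-s["position"])*1000
    hx=np.degrees(np.arctan2(Rt[1,0],Rt[0,0])); tw=0
    if ax is not None: tw=-((ax-hx+90)%180-90)
    print("tcp",np.round(s["position"],4),"xhead",round(hx,2),"slide",d.round(1),"twist rad",round(np.radians(tw),3),"q6",round(s["joint_positions"][5],2),"gap",round(s["finger_gap"],3),"F",np.round(s["contact_force"],1),"t",round(s["time"],2),"gf",s["gripper_force"])
E
python3 - <<'E'
from h import *
f=np.load("pics/top0.npz"); im,d=f["im"],f["d"]; P=pts("top",d); Z=P[...,2]
hsv=cv2.cvtColor(im,cv2.COLOR_RGB2HSV).astype(int)
U=lambda p:(p[0]/3+180-1/3,p[1]/3+170-1/3)
print("lid hsv",hsv[205,400],hsv[195,420])
m=np.zeros(Z.shape,np.uint8); m[165:245,365:450]=1
m=(m>0)&(hsv[...,0]>=22)&(hsv[...,0]<=40)&(hsv[...,2]>170); 
v,u=np.nonzero(m); Q=np.array([ray("top",a,b,.040)[:2]*1000 for a,b in zip(u,v)])
r=cv2.minAreaRect(Q.astype(np.float32)); print("lid",m.sum(),np.round(r,2) if 0 else r, cv2.boxPoints(r).round(1).tolist())
# edge fit: left edge px per row
rows=range(186,226); L=[np.nonzero(m[y])[0].min() for y in rows]; E=np.array([ray("top",a-.5,y,.040)[:2] for a,y in zip(L,rows)])
vx,vy,x0,y0=cv2.fitLine((E*1000).astype(np.float32),cv2.DIST_HUBER,0,.01,.01).ravel(); print("front edge dir",vx,vy,x0,y0, np.degrees(np.arctan2(vy,vx)))
tip=ray("top",*U((498,249)),.004); rear=ray("top",*U((322,217)),.0135); fr=ray("top",*U((397,231)),.0135)
print("tip",tip,"rear",rear,"front",fr,"len",np.linalg.norm((tip-rear)[:2]),np.linalg.norm((fr-rear)[:2]))
a=(tip-rear)[:2]; a/=np.linalg.norm(a); hd=np.degrees(np.arctan2(a[1],a[0])); print("head",hd)
B=np.zeros(Z.shape,bool); B[230:262,275:322]=1; H=B&(hsv[...,1]>200)&(hsv[...,0]<20)
v,u=np.nonzero(H); Q=np.array([ray("top",x,y,.0135)[:2]*1000 for x,y in zip(u,v)]); print("handle",len(Q),cv2.minAreaRect(Q.astype(np.float32)))
g=rear[:2]+a*.059; print("grip",g, "or from tip", tip[:2]-a*.119)
print("base", ray("top",*U((65,123)),.01), "lens lum", ray("top",*U((147.5,160)),.1645))
go([g[0],g[1],.10],hd)
E
```

```text
lid hsv [ 25  90 186] [ 25  89 186]
lid 2383 ((548.6822509765625, -141.1805419921875), (150.29071044921875, 155.87229919433594), 1.9637608528137207) [[470.8999938964844, -65.9000015258789], [476.29998779296875, -221.60000610351562], [626.5, -216.5], [621.0999755859375, -60.70000076293945]]
front edge dir 0.9994958 0.03175053 556.1315 -65.93605 1.8194771
tip [0.41095251 0.03781448 0.004     ] rear [0.44180616 0.21136507 0.0135    ] front [0.42801989 0.13756302 0.0135    ] len 0.17627181897975153 0.07507865355841667
head -100.08066420725406Traceback (most recent call last):
  File "<stdin>", line 17, in <module>
  File "h.py", line 13, in ray
    K,Rm,t=cam(n); d=Rm.T@np.linalg.solve(K,[u,v,1]); o=-Rm.T@t
           ~~~^^^
  File "h.py", line 5, in cam
    p=robot.camera_params(n); K=np.array(p["camera_matrix"],float); Rm=cv2.Rodrigues(np.array(p["rvec"],float))[0]; t=np.array(p["tvec"],float).ravel()
ValueError: time passes only in moves, steps and waits
```

```bash
sed -i 's/^def cam(n):/from functools import cache\n@cache\ndef cam(n):/' h.py
python3 - <<'E'
from h import *
U=lambda p:(p[0]/3+180-1/3,p[1]/3+170-1/3)
tip=ray("top",*U((498,249)),.004); rear=ray("top",*U((322,217)),.0135)
a=(tip-rear)[:2]; a/=np.linalg.norm(a)
g=(rear[:2]+a*.059+tip[:2]-a*.119)/2; print("grip",g)
b=ray("top",*U((65,123)),.008); l=ray("top",*U((147.5,160)),.1645);print("base", b,"lens",l,np.linalg.norm((b-l)[:2]))
go([g[0],g[1],.10],-100.1)
print(R.from_quat(robot.sense()["tcp_rot"]).as_matrix().round(3))
E
```

```text
grip [0.43163037 0.15412665]
base [0.53625687 0.46934899 0.008     ] lens [0.4783805  0.35476637 0.1645    ] 0.12836997335351216
tcp [0.1909 0.5155 0.2308] xhead 159.67 slide [-351.3 -255.1  131. ] twist rad 1.392 q6 -0.08 gap 1.004 F [ 0.4 -1.   0.4] t 0.1 gf 0.0
[[-0.938  0.347 -0.   ]
 [ 0.347  0.938 -0.001]
 [ 0.    -0.001 -1.   ]]
```

>>> send_rows --series '[{"claw": 0.3, "slide": [-32, -23.2, 5], "twist": 0}, {"claw": 0.3, "slide": [-32, -23.2, 5], "twist": 0}, {"claw": 0.3, "slide": [-32, -23.2, 5], "twist": 0}, {"claw": 0.3, "slide": [-32, -23.2, 5], "twist": 0}, {"claw": 0.3, "slide": [-32, -23.2, 5], "twist": 0}, {"claw": 0.3, "slide": [-32, -23.2, 5], "twist": 0}, {"claw": 0.3, "slide": [-32, -23.2, 5], "twist": 0}, {"claw": 0.3, "slide": [-32, -23.2, 5], "twist": 0}]'

```text
time: 0.77
position: [0.3671, 0.251, 0.191]
tcp_rot: [0.176, 0.984, -0.0, -0.0]
contact_force: [-0.3, 0.6, 0.3]
finger_gap: 0.703
gripper_force: 0.0
```

>>> send_rows --series '[{"claw": 0.3, "slide": [-32, -23.2, 10], "twist": 0}, {"claw": 0.3, "slide": [-32, -23.2, 10], "twist": 0}, {"claw": 0.3, "slide": [-31, -23, 10], "twist": 0}, {"claw": 0.3, "slide": [0, 0, 10], "twist": 0.12}, {"claw": 0.3, "slide": [0, 0, 10], "twist": 0.12}, {"claw": 0.3, "slide": [0, 0, 0], "twist": 0.12}, {"claw": 0.3, "slide": [0, 0, 0], "twist": 0.12}, {"claw": 0.3, "slide": [0, 0, 0], "twist": 0.12}]'

```text
time: 1.43
position: [0.4314, 0.1545, 0.1409]
tcp_rot: [0.462, 0.887, -0.0, -0.0]
contact_force: [0.3, 0.2, 0.4]
finger_gap: 0.699
gripper_force: 0.0
```

>>> send_rows --series '[{"claw": 0.3, "slide": [0, 0, 0], "twist": 0.12}, {"claw": 0.3, "slide": [0, 0, 0], "twist": 0.12}, {"claw": 0.3, "slide": [0, 0, 0], "twist": 0.12}, {"claw": 0.3, "slide": [0, 0, 0], "twist": 0.12}, {"claw": 0.3, "slide": [0, 0, 0], "twist": 0.12}, {"claw": 0.3, "slide": [0, 0, 0], "twist": 0.12}, {"claw": 0.3, "slide": [0, 0, 0], "twist": 0.072}, {"claw": 0.3, "slide": [0, 0, 0], "twist": 0}]'

```text
time: 2.1
position: [0.4314, 0.1546, 0.1411]
tcp_rot: [0.768, 0.641, -0.0, -0.0]
contact_force: [0.6, 1.0, -0.1]
finger_gap: 0.695
gripper_force: 0.0
```

```bash
python3 - <<'E'
from h import *
go([.4316,.1541,.004],-100.1)
print(R.from_quat(robot.sense()["tcp_rot"]).as_matrix().round(3))
E
```

```text
tcp [0.4314 0.1546 0.1411] xhead 79.73 slide [ -0.5   0.3 137.1] twist rad -0.003 q6 0.42 gap 0.695 F [ 0.6  1.  -0.1] t 2.1 gf 0.0
[[ 0.178  0.984 -0.   ]
 [ 0.984 -0.178 -0.   ]
 [-0.    -0.    -1.   ]]
```

>>> send_rows --series '[{"claw": 0.3, "slide": [0, 0, 35], "twist": 0}, {"claw": 0.3, "slide": [0, 0, 35], "twist": 0}, {"claw": 0.3, "slide": [0, 0, 30], "twist": 0}, {"claw": 0.3, "slide": [0, 0, 20], "twist": 0}, {"claw": 0.3, "slide": [0, 0, 16], "twist": 0}, {"claw": 0.3, "slide": [0, 0, 0], "twist": 0}, {"claw": 0.8, "slide": [0, 0, 0], "twist": 0}, {"claw": 1.0, "slide": [0, 0, 0], "twist": 0}]'

```text
time: 2.77
position: [0.4321, 0.1548, 0.0061]
tcp_rot: [0.766, 0.643, 0.0, 0.0]
contact_force: [0.6, -0.3, -0.1]
finger_gap: 0.43
gripper_force: 0.0
```

>>> send_rows --series '[{"claw": 1.0, "slide": [0, 0, 0], "twist": 0}, {"claw": 1.0, "slide": [0, 0, 0], "twist": 0}, {"claw": 1.0, "slide": [0, 0, 0], "twist": 0}, {"claw": 1.0, "slide": [0, 0, 0], "twist": 0}, {"claw": 1.0, "slide": [0, 0, -5], "twist": 0}, {"claw": 1.0, "slide": [0, 0, -25], "twist": 0}, {"claw": 1.0, "slide": [0, 0, -30], "twist": 0}, {"claw": 1.0, "slide": [0, 0, 0], "twist": 0}]'

```text
time: 3.43
position: [0.434, 0.1553, 0.07]
tcp_rot: [0.766, 0.642, 0.003, 0.002]
contact_force: [1.6, 0.9, -0.8]
finger_gap: 0.247
gripper_force: 58.8
```

```bash
python3 - <<'E'
from h import *
go([.4316,.1541,.064],-100.1)
A,da=shot("side"); B,db=shot("top")
np.savez("pics/g.npz",A=A,da=da,B=B,db=db)
u,v=proj("side",[[.43,.1,.06]])[0].astype(int); c=cv2.resize(A[v-50:v+50,u-65:u+65],None,fx=6,fy=6,interpolation=cv2.INTER_CUBIC); print(u,v)
cv2.imwrite("pics/g1.png",c[:,:,::-1])
E
```

```text
tcp [0.434  0.1553 0.07  ] xhead 79.94 slide [-1.6 -2.2  6. ] twist rad 0.001 q6 0.42 gap 0.247 F [ 1.6  0.9 -0.8] t 3.43 gf 58.81346973910695
371 224
```

View pics/g1.png

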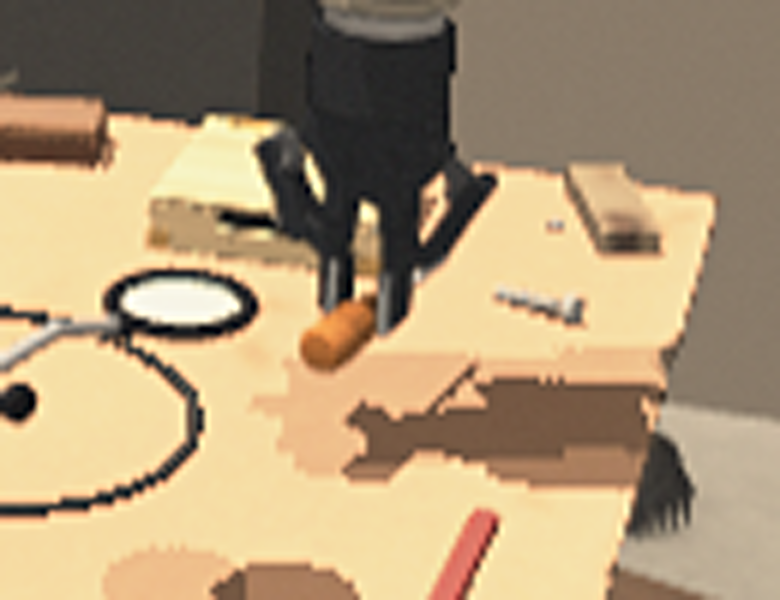

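The crop shows the handle held between the pads at (355,320), with the tip hidden behind the gripper. The case slot is visible at (250,218), and nothing else has moved. I'll take the shaft's slope and tip from top depth.

```bash
python3 - <<'E'
from h import *
f=np.load("pics/g.npz"); P=pts("top",f["db"]); 
s=robot.sense(); g=np.array(s["position"])
a=np.array([np.cos(np.radians(-100.1)),np.sin(np.radians(-100.1))]); n=np.array([-a[1],a[0]])
q=P[...,:2]-g[:2]; al=q@a; la=q@n; m=(al>.015)&(al<.14)&(abs(la)<.025)&(P[...,2]>.03)
v,u=np.nonzero(m); o=np.argsort(al[m])
for i in o: print(u[i],v[i],(al[m][i]*1000).round(1),(la[m][i]*1000).round(1),(P[m][i,2]*1000).round(1),end=" | ")
E
```

```text
310 230 15.1 5.5 378.9 | 309 236 15.1 -7.0 373.8 | 311 225 15.2 16.6 377.0 | 310 231 15.4 3.4 378.7 | 311 226 15.5 14.7 375.7 | 309 237 15.6 -9.6 378.7 | 310 232 15.7 1.6 375.1 | 309 238 15.8 -11.2 373.5 | 311 227 15.9 12.4 376.5 | 312 222 16.0 23.9 372.9 | 310 233 16.1 -0.7 377.0 | 309 239 16.2 -13.3 373.4 | 311 228 16.2 10.6 374.0 | 312 223 16.5 21.4 375.8 | 310 234 16.5 -2.7 376.4 | 309 240 16.6 -15.5 374.3 | 311 229 16.7 8.2 376.7 | 310 235 16.9 -4.8 376.7 | 312 224 16.9 19.1 377.0 | 309 241 17.0 -17.5 373.3 | 311 230 17.1 5.9 378.1 | 310 236 17.2 -6.8 375.3 | 312 225 17.3 17.1 376.2 | 311 231 17.5 3.9 376.9 | 310 237 17.6 -8.9 375.2 | 312 226 17.7 14.8 377.2 | 311 232 17.8 1.9 375.9 | 310 238 18.0 -11.0 375.3 | 312 227 18.0 12.8 376.5 | 310 239 18.2 -12.6 370.3 | 313 222 18.2 23.8 376.3 | 311 233 18.3 -0.4 377.8 | 312 228 18.5 10.5 377.8 | 313 223 18.5 22.1 373.4 | 311 234 18.6 -2.4 376.7 | 310 240 18.7 -15.0 372.5 | 312 229 18.8 8.7 375.4 | 310 241 18.9 -16.7 368.8 | 311 235 18.9 -4.3 375.2 | 313 224 19.0 19.6 375.9 | 312 230 19.2 6.3 377.9 | 313 225 19.4 17.6 375.4 | 311 236 1
[... 12628 characters left out ...]
1.8 -16.7 449.2 | 336 243 71.9 -19.3 455.5 | 336 244 72.2 -21.2 455.7 | 336 245 72.6 -22.9 452.7 | 336 246 72.9 -24.9 453.8 | 337 242 73.6 -16.6 451.5 | 337 243 73.9 -18.7 452.7 | 337 244 74.3 -20.5 451.5 | 337 245 74.5 -22.5 452.8 | 337 246 74.7 -24.8 456.7 | 338 246 76.6 -24.5 456.9 | 340 250 98.3 -0.9 70.7 | 340 251 98.9 -3.5 68.2 | 341 250 101.2 -0.2 68.1 | 341 251 101.5 -3.3 71.3 | 341 252 101.9 -6.1 72.4 | 342 250 103.8 0.1 70.5 | 342 251 104.3 -2.7 70.2 | 342 252 104.9 -5.3 68.3 | 343 251 107.1 -2.3 70.9 | 343 252 107.4 -5.2 73.0 | 344 251 109.9 -1.6 69.3 | 344 252 110.2 -4.6 72.2 | 345 251 112.8 -1.1 68.2 | 345 252 112.9 -4.2 73.1 | 346 252 115.7 -3.7 72.7 | 347 252 118.8 -2.8 68.1 |
```

>>> send_rows --series '[{"claw": 1.0, "slide": [0, 0, 0], "twist": -0.104}, {"claw": 1.0, "slide": [0, 0, 0], "twist": -0.104}, {"claw": 1.0, "slide": [-20, 27, 0], "twist": 0}, {"claw": 1.0, "slide": [-20, 27, 0], "twist": 0}, {"claw": 1.0, "slide": [-20, 27, 0], "twist": 0}, {"claw": 1.0, "slide": [-20, 27, 20], "twist": 0}, {"claw": 1.0, "slide": [0, 0, 22], "twist": 0}, {"claw": 1.0, "slide": [0, 0, 0], "twist": 0}]'

```text
time: 4.2
position: [0.5403, 0.077, 0.0192]
tcp_rot: [0.696, 0.718, -0.002, -0.002]
contact_force: [-1.2, -0.3, -1.2]
finger_gap: 0.252
gripper_force: 58.9
```

```bash
python3 - <<'E'
from h import *
go([.5443,.078,.027],91.9)
A,da=shot("side"); B,db=shot("top"); P=pts("top",db); np.savez("pics/g.npz",A=A,da=da,B=B,db=db)
s=robot.sense(); Rt=R.from_quat(s["tcp_rot"]).as_matrix(); q=(P-s["position"])@Rt*1000
m=(q[...,0]<-60)&(q[...,0]>-140)&(abs(q[...,1])<15)&(P[...,2]>.012)&(P[...,2]<.05)
print(m.sum()); o=q[m]; o=o[np.argsort(o[:,0])]; print(o[::max(1,len(o)//12)].round(1).tolist())
pr=proj("side",s["position"]); u,v=pr[0].astype(int); c=cv2.resize(A[v-60:v+30,u-75:u+45],None,fx=6,fy=6,interpolation=cv2.INTER_CUBIC); cv2.imwrite("pics/g2.png",c[:,:,::-1])
E
```

```text
tcp [0.5403 0.077  0.0192] xhead 91.73 slide [ 0.9  4.  -7.9] twist rad -0.003 q6 0.03 gap 0.252 F [-1.2 -0.3 -1.2] t 4.2 gf 58.91354217819753
2
[[-118.4, -6.2, -5.3], [-115.8, -5.7, -2.7]]
```

View pics/g2.png

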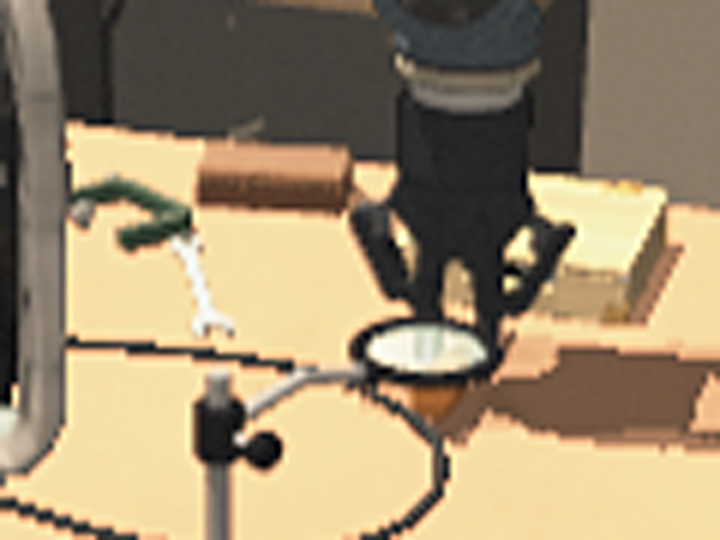

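The side crop shows the handle under the gripper, behind the lens ring at (425,400), with the blade pointing at the slot in the case on the right. The blade is hidden from this side. I'll settle and fix height before inserting.

>>> send_rows --series '[{"claw": 1.0, "slide": [0, 4, -2], "twist": 0}, {"claw": 1.0, "slide": [0, 0, 0], "twist": 0}, {"claw": 1.0, "slide": [0, 0, 0], "twist": 0}]'

```text
time: 4.55
position: [0.5466, 0.0789, 0.0265]
tcp_rot: [0.695, 0.719, 0.001, 0.001]
contact_force: [-0.9, -0.1, -0.9]
finger_gap: 0.245
gripper_force: 58.9
```

```bash
python3 - <<'E'
from h import *
go([.5443,.078,.0245],91.9)
s=robot.sense(); Rt=R.from_quat(s["tcp_rot"]).as_matrix()
for i in range(3):
    B,db=shot("top"); P=pts("top",db); q=(P-s["position"])@Rt*1000
    m=(q[...,0]<-60)&(q[...,0]>-140)&(abs(q[...,1])<15)&(P[...,2]>.012)&(P[...,2]<.05)
    o=np.c_[q,P[...,2]*1000][:,:] if 0 else np.concatenate([q,P[...,2:]*1000],-1)[m]; o=o[np.argsort(o[:,0])]; print(len(o),o[:10].round(1).tolist())
np.savez("pics/g.npz",B=B,db=db)
E
```

```text
tcp [0.5466 0.0789 0.0265] xhead 91.88 slide [-0.8 -2.3  2. ] twist rad -0.0 q6 0.03 gap 0.245 F [-0.9 -0.1 -0.9] t 4.55 gf 58.898141593672335
2 [[-119.6, -2.9, 0.7, 25.8], [-115.9, -3.6, -4.1, 30.6]]
3 [[-119.9, -2.5, 3.2, 23.3], [-117.0, -2.2, 4.2, 22.3], [-116.9, -5.2, 4.5, 22.0]]
2 [[-116.6, -2.7, 1.0, 25.4], [-115.9, -6.4, -3.0, 29.5]]
```

>>> send_rows --series '[{"claw": 1.0, "slide": [-8, 0, -1.5], "twist": 0}, {"claw": 1.0, "slide": [-8, 0, 0], "twist": 0}, {"claw": 1.0, "slide": [-8, 0, 0], "twist": 0}, {"claw": 1.0, "slide": [-7, 0, 0], "twist": 0}, {"claw": 1.0, "slide": [-7, 0, 0], "twist": 0}, {"claw": 1.0, "slide": [-6, 0, 0], "twist": 0}, {"claw": 1.0, "slide": [0, 0, 0], "twist": 0}]'

```text
time: 5.28
position: [0.5476, 0.0331, 0.0268]
tcp_rot: [0.696, 0.718, -0.0, 0.0]
contact_force: [0.7, -0.3, -1.3]
finger_gap: 0.251
gripper_force: 58.9
```

```bash
python3 - <<'E'
from h import *
go([.545,.034,.026],91.9)
B,db=shot("top"); A,da=shot("side"); np.savez("pics/g.npz",B=B,db=db)
P=pts("top",db); m=(abs(P[...,0]-.545)<.09)&(abs(P[...,1]+.15)<.07)&(P[...,2]<.12); print("lid z",np.percentile(P[m][:,2],[5,50,95]).round(4))
E
```

```text
tcp [0.5476 0.0331 0.0268] xhead 91.76 slide [ 1.  -2.5  0.8] twist rad -0.002 q6 -0.06 gap 0.251 F [ 0.7 -0.3 -1.3] t 5.28 gf 58.901627157465555
lid z [0.0011 0.04   0.0445]
```

No force on the way in, so the blade is about 20 mm inside the slot. Next, levering up.

>>> send_rows --series '[{"claw": 1.0, "slide": [0, 0, -5], "twist": 0}, {"claw": 1.0, "slide": [0, 0, -6], "twist": 0}, {"claw": 1.0, "slide": [0, 0, -7], "twist": 0}, {"claw": 1.0, "slide": [0, 0, -8], "twist": 0}, {"claw": 1.0, "slide": [-1, 0, -8], "twist": 0}, {"claw": 1.0, "slide": [-2, 0, -8], "twist": 0}, {"claw": 1.0, "slide": [-3, 0, -8], "twist": 0}, {"claw": 1.0, "slide": [0, 0, 0], "twist": 0}]'

```text
time: 6.05
position: [0.5485, 0.0279, 0.0787]
tcp_rot: [0.696, 0.718, 0.001, 0.001]
contact_force: [-0.4, -0.3, -1.9]
finger_gap: 0.252
gripper_force: 59.0
```

```bash
cat >> h.py <<'E'
def lid():
    "lid angle from the height of its visible board in the top depth"
    B,db=shot("top"); P=pts("top",db); c=np.array([.0332,-.9994]); h=np.array([.5487,-.1412])+.076*c
    q=(P[...,:2]-h)@c; l=(P[...,:2]-h)@np.array([.9994,.0332])
    m=(abs(l)<.065)&(abs(q)<.16)&(P[...,2]>.046)&(P[...,2]<.26)
    m&=np.hypot(q,P[...,2]-.034)<.165
    if m.sum()<20: print("few",m.sum()); return
    a=np.arctan2(P[m][:,2]-.034,-q[m]); print("lid angle pctl",np.percentile(a,[10,50,90]).round(2),m.sum())
E
python3 - <<'E'
from h import *
go([.545,.03,.076],91.9); lid()
s=robot.sense()
E
```

```text
tcp [0.5485 0.0279 0.0787] xhead 91.81 slide [ 2.2 -3.5  2.7] twist rad -0.002 q6 -0.07 gap 0.252 F [-0.4 -0.3 -1.9] t 6.05 gf 58.97785473704971
lid angle pctl [0.35 0.4  0.55] 1459
```

>>> send_rows --series '[{"claw": 1.0, "slide": [-4, 0, -9], "twist": 0}, {"claw": 1.0, "slide": [-5, 0, -9], "twist": 0}, {"claw": 1.0, "slide": [-6, 0, -9], "twist": 0}, {"claw": 1.0, "slide": [-6, 0, -9], "twist": 0}, {"claw": 1.0, "slide": [-7, 0, -9], "twist": 0}, {"claw": 1.0, "slide": [-9, 0, -8], "twist": 0}, {"claw": 1.0, "slide": [-10, 0, -8], "twist": 0}, {"claw": 1.0, "slide": [-10, 0, -7], "twist": 0}]'

```text
time: 6.77
position: [0.5496, -0.0298, 0.1458]
tcp_rot: [0.696, 0.718, 0.0, 0.0]
contact_force: [-0.6, 0.9, -1.8]
finger_gap: 0.253
gripper_force: 58.9
```

>>> send_rows --series '[{"claw": 1.0, "slide": [-10, 0, -6], "twist": 0}, {"claw": 1.0, "slide": [-10, 0, -5], "twist": 0}, {"claw": 1.0, "slide": [-10, 0, -4], "twist": 0}, {"claw": 1.0, "slide": [-10, 0, -2], "twist": 0}, {"claw": 1.0, "slide": [-10, 0, 0], "twist": 0}, {"claw": 1.0, "slide": [-10, 0, 0], "twist": 0}, {"claw": 1.0, "slide": [-10, 0, 0], "twist": 0}, {"claw": 1.0, "slide": [0, 0, 0], "twist": 0}]'

```text
time: 7.43
position: [0.5518, -0.1004, 0.1616]
tcp_rot: [0.696, 0.718, -0.0, 0.0]
contact_force: [-0.2, -0.7, -0.8]
finger_gap: 0.258
gripper_force: 58.9
```

```bash
python3 - <<'E'
from h import *
go([.545,-.139,.16],91.9); lid()
E
```

```text
tcp [ 0.5518 -0.1004  0.1616] xhead 91.77 slide [-38.4  -8.    1.6] twist rad -0.002 q6 -0.29 gap 0.258 F [-0.2 -0.7 -0.8] t 7.43 gf 58.88179056288209
few 0
```

>>> send_rows --series '[{"claw": 1.0, "slide": [-8, 0, 0], "twist": 0}, {"claw": 1.0, "slide": [-8, 0, 0], "twist": 0}, {"claw": 1.0, "slide": [-8, 0, 0], "twist": 0}, {"claw": 1.0, "slide": [-8, 0, 0], "twist": 0}, {"claw": 1.0, "slide": [-8, 0, 0], "twist": 0}, {"claw": 1.0, "slide": [0, 0, 0], "twist": 0}, {"claw": 1.0, "slide": [0, 0, 0], "twist": 0}]'

```text
time: 8.07
position: [0.553, -0.1392, 0.1618]
tcp_rot: [0.696, 0.718, -0.0, 0.0]
contact_force: [-0.3, -0.0, -0.6]
finger_gap: 0.252
gripper_force: 58.9
```

```bash
python3 - <<'E'
from h import *
go([.545,-.139,.16],91.9)
B,db=shot("top"); A,da=shot("side"); np.savez("pics/o.npz",B=B,db=db,A=A,da=da)
c=np.hstack([cv2.resize(B[150:270,330:470],None,fx=2.8,fy=2.8),cv2.resize(A[150:270,270:410],None,fx=2.8,fy=2.8)]); cv2.imwrite("pics/o.png",c[:,:,::-1])
E
```

```text
tcp [ 0.553  -0.1392  0.1618] xhead 91.8 slide [ 0.4 -8.   1.8] twist rad -0.002 q6 -0.36 gap 0.252 F [-0.3 -0.  -0.6] t 8.07 gf 58.882882311881986
```

View pics/o.png

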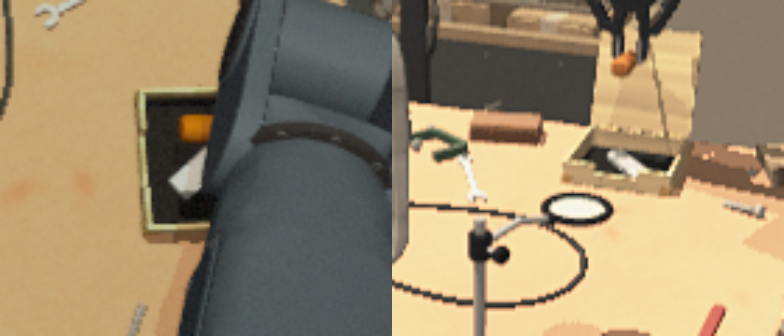

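Left half (top view): the case is open with the gauge inside at (190,180), partly hidden by the arm. Right half (side view): the lid leans back behind the driver at (650,90). Next, retreat and lay the driver on the open bench.

>>> send_rows --series '[{"claw": 1.0, "slide": [25, 0, 0], "twist": 0}, {"claw": 1.0, "slide": [35, 0, 0], "twist": 0}, {"claw": 1.0, "slide": [35, -10, 0], "twist": 0}, {"claw": 1.0, "slide": [35, -16, 0], "twist": 0}, {"claw": 1.0, "slide": [35, -16, 0], "twist": 0}, {"claw": 1.0, "slide": [35, -16, 0], "twist": 0}, {"claw": 1.0, "slide": [35, -16, 0], "twist": 0}, {"claw": 1.0, "slide": [34, -16, 10], "twist": 0}]'

```text
time: 8.83
position: [0.4544, 0.1291, 0.1532]
tcp_rot: [0.696, 0.718, 0.001, 0.001]
contact_force: [1.2, 1.2, -1.1]
finger_gap: 0.251
gripper_force: 58.9
```

>>> send_rows --series '[{"claw": 1.0, "slide": [0, 0, 35], "twist": 0}, {"claw": 1.0, "slide": [0, 0, 35], "twist": 0}, {"claw": 1.0, "slide": [0, 0, 35], "twist": 0}, {"claw": 1.0, "slide": [0, 0, 25], "twist": 0}, {"claw": 1.0, "slide": [0, 0, 6], "twist": 0}, {"claw": 1.0, "slide": [0, 0, 0], "twist": 0}, {"claw": 1.0, "slide": [0, 0, 0], "twist": 0}]'

```text
time: 9.42
position: [0.4551, 0.1275, 0.0167]
tcp_rot: [0.696, 0.718, 0.0, 0.0]
contact_force: [0.2, 0.3, -1.1]
finger_gap: 0.248
gripper_force: 58.9
```

```bash
python3 - <<'E'
from h import *
go([.45,.13,.006],91.9)
B,db=shot("top"); np.savez("pics/c.npz",B=B,db=db)
c=cv2.resize(B[160:260,355:475],None,fx=5,fy=5,interpolation=cv2.INTER_CUBIC); cv2.imwrite("pics/c.png",c[:,:,::-1])
E
```

```text
tcp [0.4551 0.1275 0.0167] xhead 91.84 slide [ 2.7 -5.1 10.7] twist rad -0.001 q6 0.14 gap 0.248 F [ 0.2  0.3 -1.1] t 9.42 gf 58.90262456814526
```

View pics/c.png

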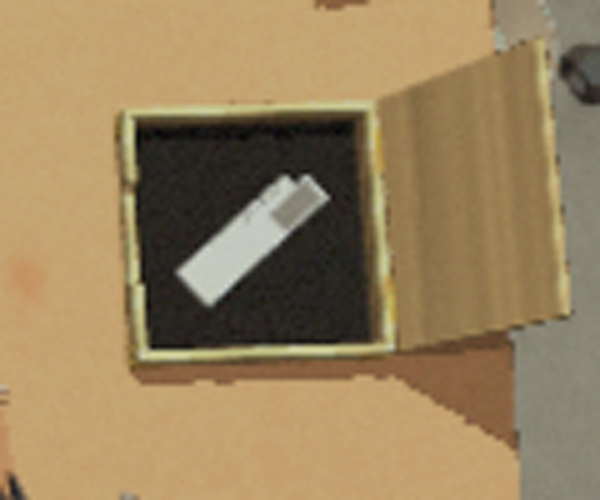

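The crop shows the open case with the gauge's plain end at (195,287), the notched end and grey label at (305,200), and the lid folded out to the right. Next I'll lower the driver, release it, and measure the gauge.

>>> send_rows --series '[{"claw": 1.0, "slide": [0, 0, 6], "twist": 0}, {"claw": 1.0, "slide": [0, 0, 4.5], "twist": 0}, {"claw": 1.0, "slide": [0, 0, 0], "twist": 0}, {"claw": 0.6, "slide": [0, 0, 0], "twist": 0}, {"claw": 0.4, "slide": [0, 0, 0], "twist": 0}, {"claw": 0.35, "slide": [0, 0, 0], "twist": 0}, {"claw": 0.35, "slide": [0, 0, 0], "twist": 0}, {"claw": 0.35, "slide": [0, 0, 0], "twist": 0}]'

```text
time: 10.13
position: [0.4544, 0.1274, 0.0053]
tcp_rot: [0.696, 0.718, -0.0, -0.0]
contact_force: [0.8, 0.8, -0.1]
finger_gap: 0.65
gripper_force: 0.0
```

>>> send_rows --series '[{"claw": 0.4, "slide": [0, 0, -10], "twist": 0}, {"claw": 0.4, "slide": [0, 0, -25], "twist": 0}, {"claw": 0.4, "slide": [0, 0, -35], "twist": 0}, {"claw": 0.4, "slide": [0, 0, -35], "twist": 0}, {"claw": 0.4, "slide": [0, 0, 0], "twist": 0}]'

```text
time: 10.55
position: [0.4572, 0.128, 0.1163]
tcp_rot: [0.696, 0.718, 0.004, 0.003]
contact_force: [0.8, 0.4, 0.6]
finger_gap: 0.599
gripper_force: 0.0
```

```bash
python3 - <<'E'
from h import *
B,db=shot("top"); hsv=cv2.cvtColor(B,cv2.COLOR_RGB2HSV).astype(int); P=pts("top",db)
m=np.zeros(db.shape,np.uint8); m[184:228,384:426]=1
x=(m>0)&(hsv[...,2]>90)&(hsv[...,1]<70)
n,l,st,c=cv2.connectedComponentsWithStats(x.astype(np.uint8)); i=1+st[1:,4].argmax(); x=l==i
v,u=np.nonzero(x); Q=np.array([ray("top",a,b,.013)[:2]*1000 for a,b in zip(u,v)],np.float32)
r=cv2.minAreaRect(Q); print(x.sum(),r,cv2.boxPoints(r).round(1).tolist(),"z",np.median(P[x][:,2]))
# case inner reference: rim outer corners in crop px
U=lambda p:(p[0]/5+355-.4,p[1]/5+160-.4)
for p in [(177,272),(210,306),(329,197),(285,176),(302,203)]: print(p,ray("top",*U(p),.013)[:2].round(4))
for p in [(118,110),(378,100),(395,352),(133,367)]: print("rim",ray("top",*U(p),.034)[:2].round(4))
H=(hsv[...,1]>200)&(hsv[...,0]<20)&(abs(P[...,0]-.45)<.06)&(abs(P[...,1]-.13)<.1)&(P[...,2]<.06); print("handle px",H.sum(),"zmax",np.percentile(P[H][:,2],95) if H.sum() else 0)
go([.45,.13,.11],91.9); print(robot.sense()["joint_positions"])
E
```

```text
318 ((548.0147094726562, -141.0752410888672), (29.51541519165039, 100.75611114501953), 41.768619537353516) [[503.3999938964844, -113.30000305175781], [570.5999755859375, -188.5], [592.5999755859375, -168.8000030517578], [525.5, -93.69999694824219]] z 0.012898480778613674
(177, 272) [ 0.5255 -0.0958]
(210, 306) [ 0.505  -0.1149]
(329, 197) [ 0.5713 -0.1891]
(285, 176) [ 0.5842 -0.163 ]
(302, 203) [ 0.5676 -0.1726]
rim [ 0.6201 -0.0599]
rim [ 0.6264 -0.2159]
rim [ 0.4749 -0.2187]
rim [ 0.4661 -0.0647]
handle px 0 zmax 0
tcp [0.4562 0.1278 0.1138] xhead 91.84 slide [ 2.4 -6.1  3.7] twist rad -0.001 q6 0.14 gap 0.597 F [ 0.1 -0.4 -0.6] t 10.6 gf 0.0
[ 1.74792303e-01  3.82099553e-01  1.95240149e+00 -3.03472112e-05
  8.00765146e-01  1.42667733e-01]
```

>>> send_rows --series '[{"claw": 0.55, "slide": [-30.7, 7.7, 0], "twist": 0}, {"claw": 0.55, "slide": [-30.7, 7.7, 0], "twist": 0}, {"claw": 0.55, "slide": [-30.7, 7.7, 0], "twist": 0}, {"claw": 0.55, "slide": [-30.7, 7.7, 0], "twist": 0}, {"claw": 0.55, "slide": [-30.7, 7.7, 0], "twist": 0}, {"claw": 0.55, "slide": [-30.7, 7.7, 0], "twist": 0}, {"claw": 0.55, "slide": [-30.7, 7.7, 0], "twist": 0}, {"claw": 0.55, "slide": [-30.7, 7.7, 0], "twist": 0}]'

```text
time: 11.27
position: [0.5235, -0.1176, 0.1097]
tcp_rot: [0.696, 0.718, -0.0, -0.001]
contact_force: [0.6, 0.6, -0.7]
finger_gap: 0.451
gripper_force: 0.0
```

>>> send_rows --series '[{"claw": 0.55, "slide": [0, 0, 0], "twist": -0.116}, {"claw": 0.55, "slide": [0, 0, 0], "twist": -0.116}, {"claw": 0.55, "slide": [0, 0, 0], "twist": -0.116}, {"claw": 0.55, "slide": [0, 0, 0], "twist": -0.116}, {"claw": 0.55, "slide": [0, 0, 0], "twist": -0.116}, {"claw": 0.55, "slide": [0, 0, 0], "twist": -0.117}, {"claw": 0.55, "slide": [0, 0, 0], "twist": 0}, {"claw": 0.55, "slide": [0, 0, 0], "twist": 0}]'

```text
time: 11.93
position: [0.5235, -0.116, 0.1098]
tcp_rot: [0.41, 0.912, -0.0, -0.001]
contact_force: [0.1, 0.2, 0.8]
finger_gap: 0.452
gripper_force: 0.0
```

```bash
python3 - <<'E'
from h import *
go([.5254,-.1157,.0125],131.8)
B,db=shot("top"); hsv=cv2.cvtColor(B,cv2.COLOR_RGB2HSV).astype(int); P=pts("top",db)
H=(hsv[...,1]>200)&(hsv[...,0]<20)&(abs(P[...,0]-.45)<.06)&(abs(P[...,1]-.13)<.1)&(P[...,2]<.06); print("handle px",H.sum(),"z",np.percentile(P[H][:,2],[50,95]) if H.sum() else 0, P[H].mean(0))
E
```

```text
tcp [ 0.5235 -0.116   0.1098] xhead 131.56 slide [-1.2  1.7 97.3] twist rad -0.004 q6 -1.03 gap 0.452 F [0.1 0.2 0.8] t 11.93 gf 0.0
handle px 186 z [0.02406286 0.0283914 ] [0.45286327 0.15084638 0.02317534]
```

>>> send_rows --series '[{"claw": 0.55, "slide": [-1, 1.7, 30], "twist": 0}, {"claw": 0.55, "slide": [0, 0, 30], "twist": 0}, {"claw": 0.55, "slide": [0, 0, 20], "twist": 0}, {"claw": 0.55, "slide": [0, 0, 10], "twist": 0}, {"claw": 0.55, "slide": [0, 0, 7], "twist": 0}, {"claw": 0.55, "slide": [0, 0, 0], "twist": 0}, {"claw": 0.55, "slide": [0, 0, 0], "twist": 0}]'

```text
time: 12.57
position: [0.5263, -0.1159, 0.014]
tcp_rot: [0.409, 0.913, 0.0, 0.0]
contact_force: [0.6, 0.2, 0.2]
finger_gap: 0.451
gripper_force: 0.0
```

>>> send_rows --series '[{"claw": 0.55, "slide": [0, 0, 2], "twist": 0}, {"claw": 0.55, "slide": [0, 0, 2], "twist": 0}, {"claw": 0.55, "slide": [0, 0, 0], "twist": 0}]'

```text
time: 12.82
position: [0.5261, -0.1158, 0.0097]
tcp_rot: [0.409, 0.913, 0.0, 0.0]
contact_force: [0.1, 1.0, -0.3]
finger_gap: 0.446
gripper_force: 0.0
```

>>> send_rows --series '[{"claw": 0.55, "slide": [0, 0, 2], "twist": 0}, {"claw": 0.55, "slide": [0, 0, 0], "twist": 0}, {"claw": 0.8, "slide": [0, 0, 0], "twist": 0}, {"claw": 1.0, "slide": [0, 0, 0], "twist": 0}, {"claw": 1.0, "slide": [0, 0, 0], "twist": 0}, {"claw": 1.0, "slide": [0, 0, 0], "twist": 0}]'

```text
time: 13.32
position: [0.5259, -0.1158, 0.0077]
tcp_rot: [0.409, 0.913, 0.0, 0.0]
contact_force: [-1.9, 0.8, 5.7]
finger_gap: 0.298
gripper_force: 59.0
```

>>> send_rows --series '[{"claw": 1.0, "slide": [0, 0, -3], "twist": 0}, {"claw": 1.0, "slide": [0, 0, -12], "twist": 0}, {"claw": 1.0, "slide": [0, 0, -25], "twist": 0}, {"claw": 1.0, "slide": [0, 0, -35], "twist": 0}, {"claw": 1.0, "slide": [0, 0, -30], "twist": 0}, {"claw": 1.0, "slide": [0, 0, -10], "twist": 0}, {"claw": 1.0, "slide": [0, 0, 0], "twist": 0}, {"claw": 1.0, "slide": [0, 0, 0], "twist": 0}]'

```text
time: 13.98
position: [0.5256, -0.1157, 0.1223]
tcp_rot: [0.409, 0.913, 0.0, 0.0]
contact_force: [0.4, 0.4, -1.2]
finger_gap: 0.298
gripper_force: 59.2
```

```bash
python3 - <<'E'
from h import *
A,da=shot("side"); B,db=shot("top"); go([.5254,-.1157,.123],131.8); s=robot.sense(); Rt=R.from_quat(s["tcp_rot"]).as_matrix()
P=pts("side",da); q=(P-s["position"])@Rt*1000; hsv=cv2.cvtColor(A,cv2.COLOR_RGB2HSV)
m=(q[...,0]>-100)&(q[...,0]<40)&(abs(q[...,1])<22)&(abs(q[...,2])<25)&(hsv[...,2]>90); print(m.sum())
if m.sum()>20:
    o=q[m]; print(np.percentile(o,[5,50,95],axis=0).round(1).tolist()); f=o[abs(o[:,1])<12]; print(np.polyfit(f[:,0],f[:,2],1).round(3))
u,v=proj("side",s["position"])[0].astype(int); c=cv2.resize(A[v-50:v+40,u-60:u+60],None,fx=6,fy=6,interpolation=cv2.INTER_CUBIC); cv2.imwrite("pics/h.png",c[:,:,::-1])
E
```

```text
tcp [ 0.525  -0.1154  0.1209] xhead 131.77 slide [-0.5  0.1 -2.1] twist rad -0.001 q6 -1.03 gap 0.3 F [ 0.6 -0.4 -0.5] t 14.08 gf 59.206387996673584
69
[[-74.8, -13.8, -17.0], [0.7, 4.8, -3.2], [14.8, 19.2, 2.4]]
[ 0.018 -2.529]
```

View pics/h.png

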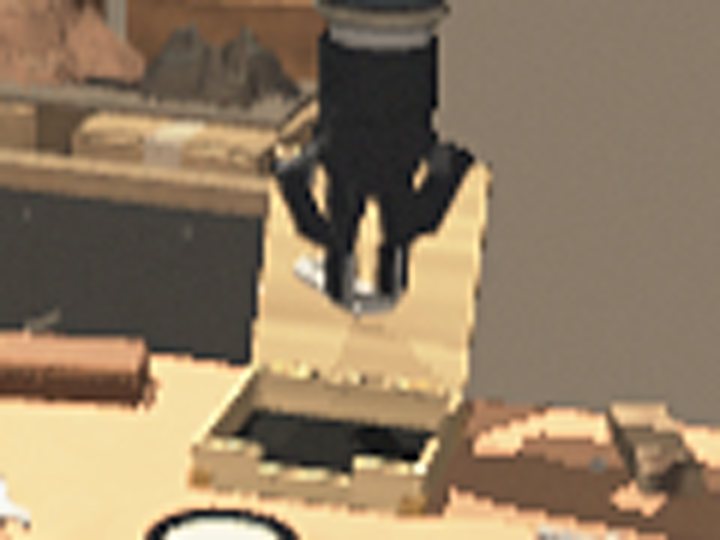

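The side crop shows the gauge gripped level in the pads at (350,290), the case empty at (330,440), and the lid open behind it. Next I'll cross-check the lens position in both views and move over.

>>> send_rows --series '[{"claw": 1.0, "slide": [20, 6.2, -2], "twist": 0}, {"claw": 1.0, "slide": [36, 11.3, -2], "twist": 0}, {"claw": 1.0, "slide": [38, 12, 0], "twist": 0}, {"claw": 1.0, "slide": [38, 12, 0], "twist": 0}, {"claw": 1.0, "slide": [38, 12, 0], "twist": 0}, {"claw": 1.0, "slide": [38, 12, 0], "twist": 0}, {"claw": 1.0, "slide": [38, 12, 0], "twist": 0}, {"claw": 1.0, "slide": [38, 12, 0], "twist": 0}]'

```text
time: 14.75
position: [0.4016, 0.157, 0.1251]
tcp_rot: [0.409, 0.913, -0.001, -0.001]
contact_force: [1.3, 0.3, -0.3]
finger_gap: 0.301
gripper_force: 59.2
```

>>> send_rows --series '[{"claw": 1.0, "slide": [0, 0, 0], "twist": -0.114}, {"claw": 1.0, "slide": [0, 0, 0], "twist": -0.114}, {"claw": 1.0, "slide": [0, 0, 0], "twist": -0.114}, {"claw": 1.0, "slide": [0, 0, 0], "twist": -0.114}, {"claw": 1.0, "slide": [0, 0, 0], "twist": -0.114}, {"claw": 1.0, "slide": [0, 0, 0], "twist": -0.114}, {"claw": 1.0, "slide": [0, 0, 0], "twist": -0.114}, {"claw": 1.0, "slide": [0, 0, 0], "twist": -0.114}]'

```text
time: 15.42
position: [0.4026, 0.1555, 0.125]
tcp_rot: [-0.038, 0.999, -0.0, -0.001]
contact_force: [-0.2, 0.5, -1.6]
finger_gap: 0.301
gripper_force: 59.2
```

>>> send_rows --series '[{"claw": 1.0, "slide": [0, 0, 0], "twist": -0.114}, {"claw": 1.0, "slide": [0, 0, 0], "twist": -0.114}, {"claw": 1.0, "slide": [0, 0, 0], "twist": -0.114}, {"claw": 1.0, "slide": [0, 0, 0], "twist": -0.114}, {"claw": 1.0, "slide": [0, 0, 0], "twist": -0.114}, {"claw": 1.0, "slide": [0, 0, 0], "twist": -0.114}, {"claw": 1.0, "slide": [0, 0, 0], "twist": -0.117}, {"claw": 1.0, "slide": [0, 0, 0], "twist": 0}]'

```text
time: 16.08
position: [0.4027, 0.1555, 0.1251]
tcp_rot: [-0.424, 0.905, 0.0, -0.001]
contact_force: [-0.1, 0.2, -0.6]
finger_gap: 0.3
gripper_force: 59.2
```

```bash
python3 - <<'E'
from h import *
f=np.load("pics/side0.npz"); A=f["im"]; g=cv2.cvtColor(A,cv2.COLOR_RGB2HSV)
w=np.zeros(A.shape[:2],np.uint8); w[214:236,318:355]=1; dk=((w>0)&(g[...,2]<75)).astype(np.uint8)
cs,_=cv2.findContours(dk,cv2.RETR_EXTERNAL,cv2.CHAIN_APPROX_NONE); k=max(cs,key=cv2.contourArea); e=cv2.fitEllipse(k)
print("side ellipse",e[0],e[1],"on z=.16",ray("side",*e[0],.16).round(4),"pred px",proj("side",[.478,.3565,.16]).round(1))
# triangulate with top ellipse centre
def pm(n): K,Rm,t=cam(n); return K@np.c_[Rm,t]
X=cv2.triangulatePoints(pm("side"),pm("top"),np.array(e[0]).reshape(2,1),np.array([[227.65+1.2],[223.1]])); print("tri",(X[:3]/X[3]).ravel().round(4))
B,db=shot("top"); P=pts("top",db); s=robot.sense(); Rt=R.from_quat(s["tcp_rot"]).as_matrix(); q=(P-s["position"])@Rt*1000
m=(abs(q[...,2])<20)&(abs(q[...,1])<22)&(q[...,0]<-25)&(q[...,0]>-110)
if m.sum()>9: print(m.sum(),np.percentile(q[m],[2,50,98],axis=0).round(1).tolist(),np.polyfit(q[m][:,0],q[m][:,2],1).round(3))
np.savez("pics/m.npz",B=B,db=db)
go([.4365,.307,.125],230)
E
```

```text
side ellipse (335.45001220703125, 224.11363220214844) (10.532817840576172, 24.162670135498047) on z=.16 [0.4803 0.3588 0.16  ] pred px [[336.5 223.9]]
tri [0.4799 0.3561 0.1587]
tcp [0.4028 0.1555 0.1252] xhead -130.19 slide [-137.5   72.     0. ] twist rad -0.003 q6 -2.18 gap 0.297 F [0.7 0.2 0.2] t 16.13 gf 59.2037308216095
```

>>> send_rows --series '[{"claw": 1.0, "slide": [0, 36, 0], "twist": 0}, {"claw": 1.0, "slide": [-5, 36.5, 0], "twist": 0}, {"claw": 1.0, "slide": [-20, 0, 0], "twist": 0}, {"claw": 1.0, "slide": [-25, 0, 0], "twist": 0}, {"claw": 1.0, "slide": [-20, 0, 0], "twist": 0}, {"claw": 1.0, "slide": [0, 0, 0], "twist": 0}]'

```text
time: 16.63
position: [0.3948, 0.2581, 0.1259]
tcp_rot: [-0.42, 0.907, 0.0, 0.001]
contact_force: [0.4, 0.3, -0.7]
finger_gap: 0.3
gripper_force: 59.4
```

>>> send_rows --series '[{"claw": 1.0, "slide": [-20, 0, 0], "twist": 0}, {"claw": 1.0, "slide": [-18, 0, 0], "twist": 0}, {"claw": 1.0, "slide": [-15, 0, 0], "twist": 0}, {"claw": 1.0, "slide": [-10, 0, 0], "twist": 0}, {"claw": 1.0, "slide": [-5, 0, 0], "twist": 0}, {"claw": 1.0, "slide": [0, 0, 0], "twist": 0}, {"claw": 1.0, "slide": [0, 0, 0], "twist": 0}]'

```text
time: 17.22
position: [0.4362, 0.3075, 0.1257]
tcp_rot: [-0.421, 0.907, -0.0, -0.001]
contact_force: [-0.7, 0.5, -0.7]
finger_gap: 0.299
gripper_force: 59.4
```

```bash
python3 - <<'E'
from h import *
go([.4375,.3075,.125],230)
A,da=shot("side"); B,db=shot("top"); s=robot.sense(); Rt=R.from_quat(s["tcp_rot"]).as_matrix()
L=np.array(s["position"])+Rt@[-.0646,0,-.0053]; print("label",L.round(4))
P=pts("side",da); q=(P-s["position"])@Rt*1000; hsv=cv2.cvtColor(A,cv2.COLOR_RGB2HSV)
m=(q[...,0]>-110)&(q[...,0]<-15)&(abs(q[...,1])<25)&(abs(q[...,2])<12); print(m.sum())
if m.sum()>20:
    o=q[m]; print(np.percentile(o,[2,50,98],axis=0).round(1).tolist()); print("slope",np.polyfit(o[:,0],o[:,2],1).round(3))
u,v=proj("side",[.478,.357,.15])[0].astype(int); u2,v2=proj("top",[.478,.357,.15])[0].astype(int)
k=dict(fx=5.6,fy=5.6,interpolation=cv2.INTER_CUBIC)
c=np.hstack([cv2.resize(A[v-40:v+30,u-35:u+35],None,**k),cv2.resize(B[v2-35:v2+35,u2-35:u2+35],None,**k)]); cv2.imwrite("pics/f.png",c[:,:,::-1])
E
```

```text
tcp [0.4362 0.3075 0.1257] xhead -130.17 slide [-0.9 -1.   0.7] twist rad -0.003 q6 -1.91 gap 0.299 F [-0.7  0.5 -0.7] t 17.22 gf 59.39183235168457
label [0.4779 0.3568 0.1313]
171
[[-88.6, -13.2, -3.9], [-54.3, 4.4, -1.9], [-15.7, 16.0, 5.1]]
slope [-0.022 -2.164]
```

View pics/f.png

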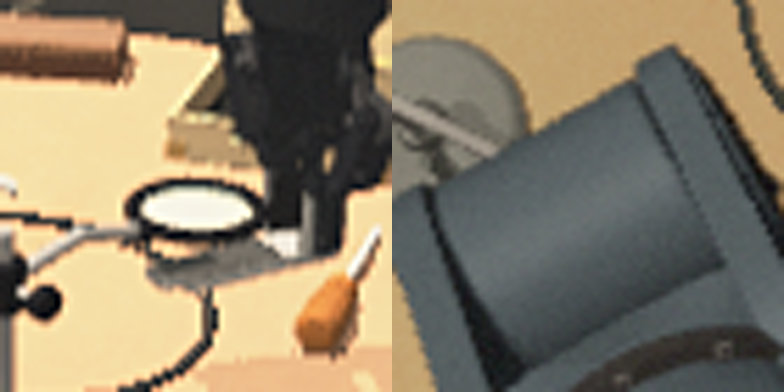

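The picture shows the gauge level under the lens ring at (200,260), clear of it. The fingers are beside the ring at (290,210) and the driver lies on the bench at (330,310). Label centre works out at (0.478, 0.357, 0.131), about 1 mm off the lens axis and 29 mm below it.

>>> send_rows --series '[{"claw": 1.0, "slide": [0, 0, 0], "twist": 0}, {"claw": 1.0, "slide": [0, 0, 0], "twist": 0}, {"claw": 1.0, "slide": [0, 0, 0], "twist": 0}]'

```text
time: 17.57
position: [0.4367, 0.3078, 0.1264]
tcp_rot: [-0.422, 0.907, -0.0, 0.0]
contact_force: [0.3, -0.5, -0.9]
finger_gap: 0.297
gripper_force: 59.4
```

```bash
python3 -c "
from station import robot
print(robot.sign_off())"
```

```text
the job is handed in; nothing more can be done
None
```

I handed the job in at about 17.6 s, with no verdict returned: I levered the lid open with the screwdriver, laid the screwdriver on the bench, and am holding the gauge label up and level, by my measurement about 1 mm off the lens axis and 29 mm below the lens.

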